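# Straightedge check of a pot-rest disc in a chopping block

## Task

The steel pot rest in the chopping block stands proud of the wood: lay the straightedge centred over it along the block's length, let go, and with closed fingers press first its red end, then its blue end down until it stops, to feel it rock. Then press on the middle of the straightedge until the disc is flush with the wood, and prove it by pressing the red end, then the blue end again with about 8 N and finding no rocking. Leave the straightedge lying there, level; touch disc and block only through it, never load them with more than 30 N, and leave the other things alone.

Things in the scene. Friction and masses are not known exactly. Their poses are not given: they have to be found in the camera images.
- block: light wooden chopping block with a round hole, fixed to the worktop; 180 (x) x 280 (y, its length) x 42 mm high. Origin: centre of its underside; z up.
- block_top (a point): point at the centre of the block's upper face level (42 mm above the worktop), over the middle of the hole; axes as the block's.
- disc_top (a point): centre of the upper face of the round steel pot-rest disc, 71 mm wide, in the middle of the block. It starts 5 to 8 mm above the wood. It only slides straight up and down, held by friction: about 10 N moves it down, it stays where it is left, does not spring back, and could be pushed 10 mm below flush. Flush: level with block_top.
- straightedge: loose aluminium straightedge, 0.20 to 0.28 kg, to the left of the block: flat bar 34 (x) x 240 (y) x 6 mm; black grip rib in the middle, 16 (x) x 70 (y), 6 to 36 mm above the underside; red thumb pad at +y, blue at -y. Origin: centre of the underside; z up. On the proud disc an end pressed with 1 to 2 N tips 3 to 8 mm down until its tip meets the wood.
- grip_top (a point): middle of the top of the black grip rib, 36 mm above the underside: press here to drive the disc down; the bar stops on the wood on both sides when the disc is flush.
- red_end (a point): top of the red thumb pad (disc 26 mm wide), 100 mm from the middle towards +y, 9 mm above the underside; press here straight down.
- blue_end (a point): top of the blue thumb pad, 100 mm from the middle towards -y, 9 mm above the underside; press here straight down.
- salt_shaker: bystander: glass salt shaker with a grey cap, 44 x 44 x 90 mm, behind the block.
- garlic: bystander: garlic bulb, 56 mm, to the left of the straightedge.
- tape_roll: bystander: roll of brown tape lying flat, 91 x 89 x 25 mm, behind the block.

How it is judged (in metres and radians):
On the way, in this order (a step that is already met when the one before it is completed fails the run):
1. the straightedge lies across the disc along the block's length, centred within 20 mm, and is let go (horizontal distance between straightedge and disc_top below 0.02 m and angle between the y axis of straightedge and the y axis of block, either way round below 0.15 rad and z of straightedge in the frame of block between 0.038 and 0.056 m and contact force between the fingers and straightedge below 0.3 N and contact force between straightedge and block above 0.5 N), for 0.2 s.
2. the red end is pressed down with more than 2 N and the straightedge rocks to it (horizontal distance between the grasp point and red_end below 0.02 m and contact force between the fingers and straightedge above 2 N and angle between the z axis of straightedge and the z axis of block, either way round above 0.025 rad and horizontal distance between straightedge and disc_top below 0.02 m and angle between the y axis of straightedge and the y axis of block, either way round below 0.15 rad), for 0.1 s.
3. the blue end is pressed down with more than 2 N and the straightedge rocks to it (horizontal distance between the grasp point and blue_end below 0.02 m and contact force between the fingers and straightedge above 2 N and angle between the z axis of straightedge and the z axis of block, either way round above 0.025 rad and horizontal distance between straightedge and disc_top below 0.02 m and angle between the y axis of straightedge and the y axis of block, either way round below 0.15 rad), for 0.1 s.
4. the disc is flush within 1.5 mm under the level straightedge (z of disc_top in the frame of block_top between -0.0015 and 0.0015 m and angle between the z axis of straightedge and the z axis of block, either way round below 0.02 rad and horizontal distance between straightedge and disc_top below 0.02 m and angle between the y axis of straightedge and the y axis of block, either way round below 0.15 rad), for 0.1 s.
5. the red end is pressed with more than 4 N and the straightedge stays level (all of step 4 and horizontal distance between the grasp point and red_end below 0.02 m and contact force between the fingers and straightedge above 4 N), for 0.2 s.
6. the blue end is pressed with more than 4 N and the straightedge stays level (all of step 4 and horizontal distance between the grasp point and blue_end below 0.02 m and contact force between the fingers and straightedge above 4 N), for 0.2 s.
At the end, for the whole second after the job is handed in: The disc's top is within 1.5 mm of the block's top, and the straightedge rests across it along the block's length: its middle within 20 mm of the disc's centre, within 0.15 rad of the block's length and within 0.02 rad of level, at rest (all of step 4 and z of straightedge in the frame of block between 0.038 and 0.056 m and linear speed of straightedge below 0.02 m/s); the robot touches nothing.
It fails at once if the straightedge is pressed or dropped on the block and disc with more than 30 N (contact force between straightedge and block above 30 N).
It fails at once if the fingers press directly on the block or disc (more than 2 N) (contact force between the fingers and block above 2 N).
It fails at once if a bystander is moved more than 20 mm (distance of any of salt_shaker, garlic, tape_roll from where it was at the start of the episode above 0.02 m).
It also fails if it takes over 72 s, if anything falls off the work surface, if the arm or the gripper's body presses on something with over 40 N, if the wrist force passes 120 N, or if a joint passes its speed limit or range.

## Robot

A 6-joint arm with a two-finger parallel gripper is mounted at the origin on a cart in front of the work surface, level with it; the furniture and walls round the work are solid. World frame = base frame: x ahead of the robot, y to its left, z up, the work surface at z = 0. Lengths are in mm, angles in rad, forces in N, time in s.
With the tool pointing down it reaches from about 350 to 775 mm from the base axis. Payload 7.3 kg.
Tool frame: the origin (TCP) lies at the centre of the arm's flange, where the gripper is bolted on; the fingertips stand 178 mm ahead of it and the grasp point (between the pads) lies 159 mm ahead of it; z points along the fingers, y is the direction in which the jaws open and shut (so a half turn about z gives the same grasp; the last joint's range is limited). The gripper opens to 92 mm and grips with 3 to 60 N. Pads are 19 mm wide; open, the fingers measure 130 mm over their backs; the gripper's body (75 mm by 190 mm) begins 47 mm behind the grasp point.
Start: joints at [-1.396, 0.342, 1.524, -0, 1.275, -0.146], TCP at [165.566, -498.213, 404.741] pointing down, gripper open.
Joint ranges: [-2.53, 2.53], [-0.77, 2.02], [0.04, 2.7], [-1, 4.14], [0.28, 2.66], [-3.11, 3.11]. Speed limits (rad/s): [2.57, 2.57, 3.14, 3.14, 3.14, 3.14].

## Interface

Orientations are given as [roll, pitch, yaw] about the fixed x, y, z axes, in that order (R = Rz(yaw) Ry(pitch) Rx(roll)).
In Python, from plant import get_obs, capture, close_job gives the robot as it stands. The module is installed in compiled form; this text tells all that it offers.
- The arm moves only by the shell command python3 -m pendant 'ROWS'. ROWS is JSON, a list of rows, each a list of 3 entries, a list of its own where there are three numbers: the shift along the tool's x, y, z in m, then the turn, a rotation vector about the tool's x, y, z in rad, then the finger opening in m, from 0 to 0.0918. In form: [[[tx, ty, tz], [wx, wy, wz], fingers], ...]. A call has 1 to 10 rows; each row is the pose to reach, as a shift and turn from the pose commanded when the call began, along the tool's axes at that moment; what a row does not reach only later rows make up. A row lasts 1/12 s, in which the tool goes at most 41.7 mm and 7.16 degrees, less where a joint would pass 70% of its speed; a pose out of reach is approached as far as the arm can. A call with a gripper value outside its range is refused whole. The fingers move at their own pace and stop on an object; the grip force is fixed at half the most. Time passes only in rows, so rows that repeat a pose let the fingers close. It gives the time, the measured TCP pose, the force and the opening at its end, in the units of the state.
- get_obs(): the state, without advancing time (a new reading comes with each control period).
- capture(name): name is "side" or "top" or "wrist"; returns a dict with "color" (400x640x3 uint8, red, green, blue), "mtx" (3x3 intrinsics, pixels), "dist" ([k1, k2, p1, p2, k3] as OpenCV has them; the pictures are not rectified), "rvec" (rotation vector, rad) and "tvec" (3), from world to camera coordinates, as OpenCV has them. Camera axes: x right, y down, z forward; pixel columns grow to the right and rows downward; lengths in mm; the calibration is good to about 2 mm. A picture is of the moment at which its call begins. There is no depth.
- close_job(): hands the job in, once; it reports no verdict.
The state is a dict: "time": time; "joint_positions": joint angles; "dq": joint speeds; "tau": joint torques, N m; "tool_pos": TCP position; "tcp_rot": TCP orientation; "contact_force": force on the tool from outside, world axes, zero at the start; "moment": the same for the moment, N m; "grip_width": finger opening in mm.
Only numpy, scipy, OpenCV 4.12 (cv2) and the standard library are available. Lean on these libraries where they do the work, as an engineer would, in place of code of your own. Each camera call takes 0.05 s, during which the arm holds its last target. There are 200 camera calls.

## Working session

There is one attempt and no reset: what is moved stays moved. The work goes in short steps, Python scripts to look and compute and a shell command to move; the robot and the scene stay as the last step left them, time stands still between calls to the robot, and variables do not carry over. Pictures are saved under pics/ and viewed, about 8 in all and at most 12, crops included, and the job is handed in when it is done.

```bash
mkdir -p pics
cat > h.py <<'E'
import numpy as np, cv2
from plant import get_obs, capture
from scipy.spatial.transform import Rotation as R
def snap(n,f,crop=None,s=1):
    c=capture(n); im=c["color"][:,:,::-1]
    np.savez('pics/'+f+'.npz',**c)
    cv2.imwrite('pics/'+f+'_full.png',im)
    if crop: x0,y0,x1,y1=crop; im=im[y0:y1,x0:x1]
    cv2.imwrite('pics/'+f+'.png',cv2.resize(im,None,fx=s,fy=s,interpolation=cv2.INTER_CUBIC))
    return c
def ray(f,uv,z):
    c=np.load('pics/'+f+'.npz'); Rm=cv2.Rodrigues(c['rvec'])[0]; t=c['tvec'].reshape(3)
    p=cv2.undistortPoints(np.array([[uv]],float),c['mtx'],c['dist'])[0,0]
    o=-Rm.T@t; d=Rm.T@np.array([p[0],p[1],1]); return o+d*(z-o[2])/d[2]
def proj(f,P):
    c=np.load('pics/'+f+'.npz'); return cv2.projectPoints(np.array(P,float).reshape(-1,1,3),c['rvec'],c['tvec'],c['mtx'],c['dist'])[0][:,0]
def st():
    o=get_obs(); np.set_printoptions(precision=4,suppress=True)
    print(o['time'],o['tool_pos'],o['tcp_rot'],o['contact_force'],o['grip_width'])
    return o
E
python3 - <<'E'
from h import *
o=st(); print(R.from_euler('xyz',o['tcp_rot']).as_matrix())
for n in('top','side'):
    c=snap(n,n+'0'); Rm=cv2.Rodrigues(np.array(c['rvec']))[0]; print(n,-Rm.T@np.array(c['tvec']).reshape(3))
E
```

```text
0.0 [ 165.5185 -498.0649  404.0443] [-3.14   -0.0002  0.3208] [-0.4839  0.2633  0.2353] 91.83705989415499
[[ 0.949   0.3153 -0.0003]
 [ 0.3153 -0.949   0.0015]
 [ 0.0002 -0.0015 -1.    ]]
top [ 512.4379  114.6547 1317.781 ]
side [435.7249 899.1363 736.6898]
```

View pics/top0.png

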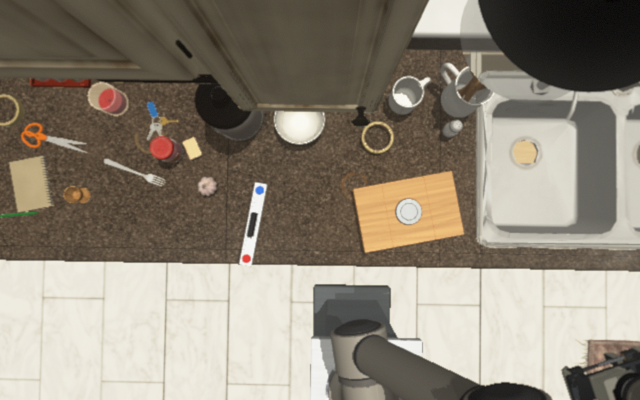

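View pics/side0.png

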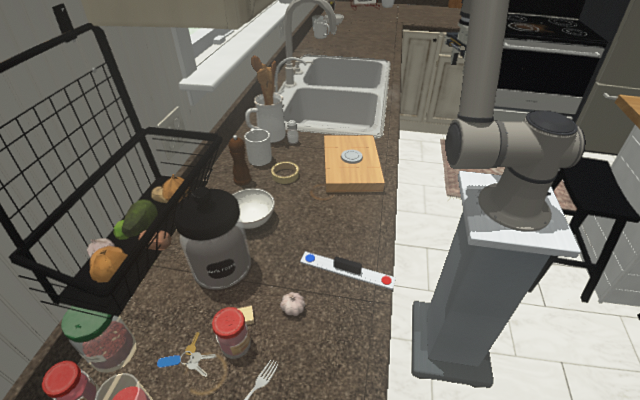

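The top view shows the straightedge from blue (260,190) to red (246,258), with the block around (409,211). Next I'll enlarge this area.

Run:
```python
from h import *
im=cv2.imread('pics/top0_full.png')
a=cv2.resize(im[175:270,230:280],None,fx=6,fy=6,interpolation=cv2.INTER_CUBIC)
b=cv2.resize(im[165:260,345:475],None,fx=3.5,fy=3.5,interpolation=cv2.INTER_CUBIC)
o=np.zeros((570,300+456,3),np.uint8); o[:,:300]=a; o[:b.shape[0],300:300+b.shape[1]]=b
cv2.imwrite('pics/c1.png',o)
hsv=cv2.cvtColor(im,cv2.COLOR_BGR2HSV).astype(int)
def cen(m,x0,y0,x1,y1):
    ys,xs=np.nonzero(m[y0:y1,x0:x1]); return (xs.mean()+x0,ys.mean()+y0,len(xs))
sat=hsv[...,1]>130; H=hsv[...,0]
print('red',r:=cen(sat&((H<8)|(H>172))&(hsv[...,2]>100),235,245,260,268)); print('blue',bl:=cen(sat&(H>95)&(H<130)&(hsv[...,2]>100),250,180,270,200))
print(ray('top0',r[:2],9),ray('top0',bl[:2],9))
wood=((H>8)&(H<22)&(hsv[...,1]>80)&(hsv[...,2]>130)).astype(np.uint8)
wood[:160]=0;wood[260:]=0;wood[:,:340]=0;wood[:,475:]=0
c=max(cv2.findContours(wood,0,1)[0],key=cv2.contourArea); rc=cv2.minAreaRect(c); bp=cv2.boxPoints(rc); print(rc,bp)
P=np.array([ray('top0',p,42) for p in bp]);print(P,P.mean(0),np.linalg.norm(P-np.roll(P,1,0),axis=1))
for z in (47,50): print(ray('top0',(408.7,211.2),z))
```

```text
red (np.float64(246.0), np.float64(258.13953488372096), 43)
blue (np.float64(259.2), np.float64(189.925), 40)
[375.54915886 348.46459868   9.        ] [571.58374895 314.60914915   9.        ]
((408.3203125, 211.32960510253906), (66.6082534790039, 101.9699935913086), 79.50852966308594) [[352.12335 187.86607]
 [452.3886  169.29845]
 [464.51727 234.79314]
 [364.252   253.36076]]
[[ 579.85330196   49.34115316   42.        ]
 [ 636.11785004 -230.09284015   42.        ]
 [ 453.9496954  -264.96269594   42.        ]
 [ 397.8479884    13.07711272   42.        ]] [ 516.94220895 -108.15931755   42.        ] [185.58290544 285.04220036 185.4754523  283.6433266 ]
[ 517.08957719 -108.40442552   47.        ]
[ 517.07859563 -107.87783807   50.        ]
```

View pics/c1.png

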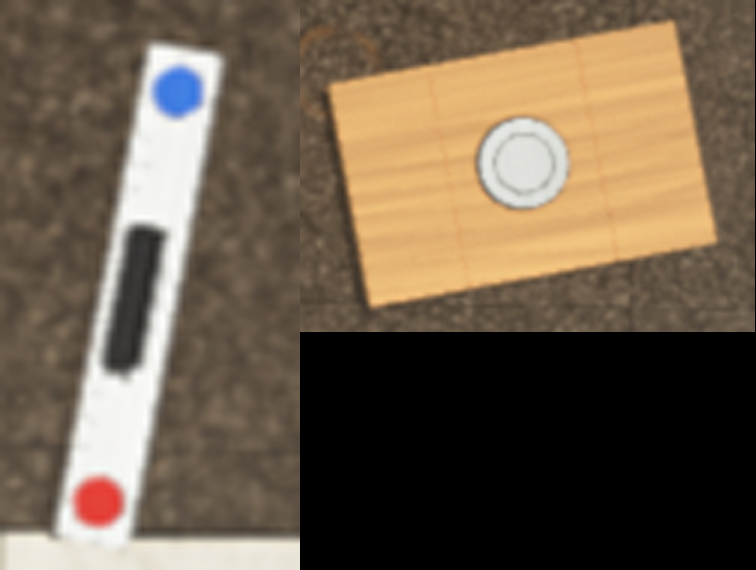

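```bash
cat >> h.py <<'E'
def go(x,y,z,yaw):
    o=st(); M=R.from_euler('xyz',o['tcp_rot'])
    print('shift m',M.inv().apply(np.array([x,y,z])-o['tool_pos'])/1000,'wz',-((yaw-o['tcp_rot'][2]+np.pi)%(2*np.pi)-np.pi), 'q',np.array(o['joint_positions']))
E
python3 -m pendant '[[[0.323,-0.228,0],[0,0,-1.2],0.07],[[0.323,-0.228,0],[0,0,-1.2],0.07],[[0.323,-0.228,0],[0,0,-1.2],0.07],[[0.323,-0.228,0],[0,0,-1.2],0.07],[[0.323,-0.228,0],[0,0,-1.2],0.07],[[0.323,-0.228,0],[0,0,-1.2],0.07],[[0.323,-0.228,0],[0,0,-1.2],0.07],[[0.323,-0.228,0],[0,0,-1.2],0.07],[[0.323,-0.228,0],[0,0,-1.2],0.07],[[0.323,-0.228,0],[0,0,-1.2],0.07]]'
python3 -c "
from h import *
go(440,150,370,2.970)"
```

```text
time: 0.93
tool_pos: [401.6, -176.7, 404.6]
tcp_rot: [3.141, -0.001, 1.529]
contact_force: [-0.6, -1.2, -0.1]
grip_width: 70.2
0.9333 [ 401.5929 -176.6728  404.6241] [ 3.1413 -0.0012  1.5295] [-0.6441 -1.2375 -0.0884] 70.1804975515519
shift m [0.3279 0.0249 0.035 ] wz -1.4405052150062652 q [-0.5899  0.1837  1.7431  0.0013  1.2152 -0.549 ]
```

```bash
python3 -m pendant '[[[0.328,0.025,0.035],[0,0,-1.2],0.07],[[0.328,0.025,0.035],[0,0,-1.2],0.07],[[0.328,0.025,0.035],[0,0,-1.2],0.07],[[0.328,0.025,0.035],[0,0,-1.2],0.07],[[0.328,0.025,0.035],[0,0,-1.2],0.07],[[0.328,0.025,0.035],[0,0,-1.2],0.07],[[0.328,0.025,0.035],[0,0,-1.2],0.07],[[0.328,0.025,0.035],[0,0,-1.2],0.07],[[0.328,0.025,0.035],[0,0,-1.2],0.07],[[0.328,0.025,0.035],[0,0,-1.2],0.07]]'
python3 -c "
from h import *
go(473.6,331.5,330,2.970)"
```

```text
time: 1.77
tool_pos: [441.2, 148.7, 368.9]
tcp_rot: [-3.141, -0.001, 2.732]
contact_force: [0.7, 0.5, -0.2]
grip_width: 70.1
1.7667 [441.1707 148.7257 368.919 ] [-3.1408 -0.0013  2.732 ] [ 0.6622  0.521  -0.163 ] 70.06834596223062
shift m [0.043  0.1806 0.0388] wz -0.23804896967804412 q [ 0.1603  0.2692  1.7357  0.      1.1382 -1.0009]
```

```bash
python3 -m pendant '[[[0.043,0.181,0.039],[0,0,-0.238],0.07],[[0.043,0.181,0.039],[0,0,-0.238],0.07],[[0.043,0.181,0.039],[0,0,-0.238],0.07],[[0.043,0.181,0.039],[0,0,-0.238],0.07],[[0.043,0.181,0.039],[0,0,-0.238],0.07],[[0.043,0.181,0.039],[0,0,-0.238],0.07],[[0.043,0.181,0.039],[0,0,-0.238],0.07]]'
python3 - <<'E'
from h import *
go(473.6,331.5,187,2.970)
snap('wrist','w1'); a=cv2.imread('pics/w1.png')
P=[[473.6,331.5,36],[375.5,348.5,9],[571.6,314.6,9]]
print(proj('w1',P))
E
```

```text
time: 2.35
tool_pos: [475.8, 330.0, 329.5]
tcp_rot: [-3.14, -0.002, 2.961]
contact_force: [-0.5, -0.2, 0.3]
grip_width: 70.1
2.35 [475.8429 330.0049 329.4704] [-3.1399 -0.0016  2.9611] [-0.5155 -0.1922  0.2606] 70.13001599083682
shift m [0.0022 0.0013 0.1425] wz -0.008860679770707147 q [ 0.4741  0.5071  1.4794 -0.0004  1.1574 -0.9161]
[[322.4313 190.6103]
 [321.5983  89.6291]
 [322.9254 263.5287]]
```

View pics/w1.png

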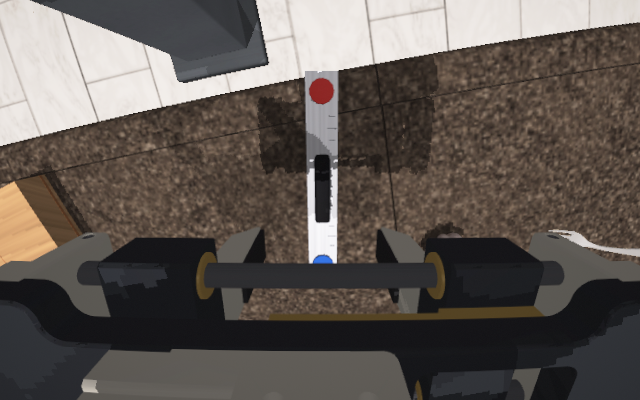

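The wrist view puts red at (321,91) and the rib at (322,188). The projections from the top camera fall within 2 px, so I'll descend and grip.

```bash
python3 -m pendant '[[[0.001,0.001,0.04],[0,0,-0.006],0.07],[[0.001,0.001,0.08],[0,0,-0.006],0.06],[[0.001,0.001,0.11],[0,0,-0.006],0.05],[[0.001,0.001,0.13],[0,0,-0.006],0.05],[[0.001,0.001,0.142],[0,0,-0.006],0.05],[[0.001,0.001,0.142],[0,0,-0.006],0.05]]'
python3 -m pendant '[[[0,0,0],[0,0,0],0.0],[[0,0,0],[0,0,0],0.0],[[0,0,0],[0,0,0],0.0],[[0,0,0],[0,0,0],0.0],[[0,0,0],[0,0,0],0.0],[[0,0,0],[0,0,0],0.0]]'
```

```text
time: 2.9
tool_pos: [475.0, 328.8, 186.8]
tcp_rot: [-3.139, -0.003, 2.963]
contact_force: [-0.1, -0.6, 0.1]
grip_width: 50.3
time: 3.4
tool_pos: [475.6, 330.5, 189.5]
tcp_rot: [3.14, 0.001, 2.965]
contact_force: [0.3, -0.9, 4.4]
grip_width: 15.6
```

```bash
python3 -m pendant '[[[0,0,-0.04],[0,0,0],0.0],[[0,0,-0.08],[0,0,0],0.0],[[0,0,-0.11],[0,0,0],0.0],[[0,0,-0.11],[0,0,0],0.0]]'
python3 -c "
from h import *
go(517,-108,297,2.970-1.201)"
```

```text
time: 3.73
tool_pos: [476.7, 331.1, 305.3]
tcp_rot: [3.135, 0.009, 2.965]
contact_force: [1.5, 1.3, -2.4]
grip_width: 15.9
3.7333 [476.6841 331.109  305.2737] [3.1347 0.0092 2.965 ] [ 1.5389  1.2877 -2.3709] 15.949568920770648
shift m [-0.1167 -0.4253  0.0064] wz 1.1960401981787196 q [ 0.4751  0.5318  1.5105 -0.0001  1.0878 -0.9191]
```

```bash
python3 -m pendant '[[[-0.117,-0.425,0],[0,0,1.196],0.0],[[-0.117,-0.425,0],[0,0,1.196],0.0],[[-0.117,-0.425,0],[0,0,1.196],0.0],[[-0.117,-0.425,0],[0,0,1.196],0.0],[[-0.117,-0.425,0],[0,0,1.196],0.0],[[-0.117,-0.425,0],[0,0,1.196],0.0],[[-0.117,-0.425,0],[0,0,1.196],0.0],[[-0.117,-0.425,0],[0,0,1.196],0.0],[[-0.117,-0.425,0],[0,0,1.196],0.0],[[-0.117,-0.425,0],[0,0,1.196],0.0]]'
python3 -c "
from h import *
go(517,-108,297,2.970-1.201)"
```

```text
time: 4.57
tool_pos: [513.1, -86.6, 298.0]
tcp_rot: [-3.14, -0.001, 1.762]
contact_force: [1.0, 1.2, -2.4]
grip_width: 16.0
4.5667 [513.073  -86.5597 297.9724] [-3.1404 -0.0006  1.7624] [ 0.9874  1.2397 -2.3992] 16.003256624095993
shift m [-0.0218 -0.0002  0.001 ] wz -0.006601835151059721 q [-0.3145  0.446   1.6865 -0.      1.0105 -0.5061]
```

```bash
python3 -m pendant '[[[-0.022,0,0.03],[0,0,-0.006],0.0],[[-0.022,0,0.05],[0,0,-0.006],0.0],[[-0.022,0,0.05],[0,0,-0.006],0.0],[[-0.022,0,0.05],[0,0,-0.006],0.0]]'
python3 - <<'E'
from h import *
go(517,-108,247,1.769)
snap('wrist','w2')
a=cv2.imread('pics/w2_full.png')
b=snap('top','t2')
c=cv2.resize(cv2.imread('pics/t2_full.png')[160:265,345:475],None,fx=2.4,fy=2.4)
a[:c.shape[0],-c.shape[1]:]=c
cv2.imwrite('pics/w2.png',a)
print(proj('w2',[[517,-108,48],[497.2,-10,90],[536.8,-206,90]]))
E
```

```text
time: 4.9
tool_pos: [517.3, -106.1, 247.4]
tcp_rot: [-3.138, -0.002, 1.774]
contact_force: [0.8, 0.5, -2.3]
grip_width: 15.6
4.9 [ 517.3043 -106.0547  247.4024] [-3.1379 -0.0024  1.7742] [ 0.7635  0.4691 -2.3125] 15.550298144121479
shift m [-0.0018 -0.0007  0.0004] wz 0.005231733049400944 q [-0.3474  0.5279  1.7148  0.0001  0.9032 -0.5509]
[[319.5204 231.5834]
 [319.6921  66.1524]
 [318.7185 392.9909]]
```

View pics/w2.png

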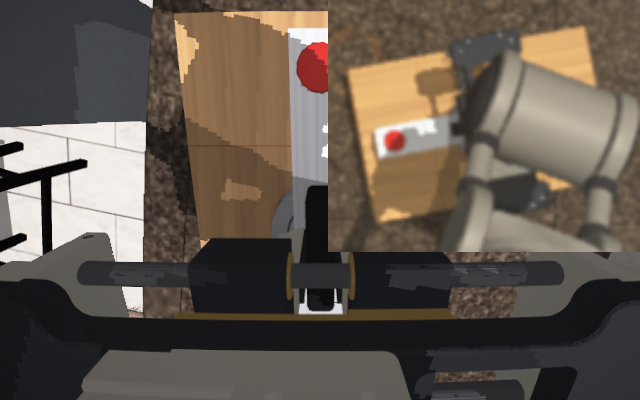

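```bash
python3 - <<'E'
from h import *
im=cv2.imread('pics/w2_full.png'); hsv=cv2.cvtColor(im,cv2.COLOR_BGR2HSV).astype(int)
m=(hsv[...,1]>150)&((hsv[...,0]<6)|(hsv[...,0]>174))&(hsv[...,2]>60); m[150:]=0; m[:,:250]=0;m[:,400:]=0
ys,xs=np.nonzero(m); print(xs.min(),xs.max(),ys.min(),ys.max(),xs.mean(),ys.mean())
for z in (65,69,73): print(ray('w2',(xs.mean(),ys.mean()),z), np.linalg.norm(ray('w2',(xs.min(),ys.mean()),z)-ray('w2',(xs.max(),ys.mean()),z)))
E
python3 -m pendant '[[[-0.002,-0.001,0.002],[0,0,0.005],0.0],[[-0.002,-0.001,0.004],[0,0,0.005],0.0],[[-0.002,-0.001,0.006],[0,0,0.005],0.0],[[-0.002,-0.001,0.006],[0,0,0.005],0.0],[[-0.002,-0.001,0.006],[0,0,0.005],0.0]]'
```

```text
297 343 42 92 319.530679933665 66.90602542841349
[496.25242396  -6.4536572   65.        ] 24.902570861530428
[496.40283889  -7.07393921  69.        ] 24.28707016688656
[496.55325382  -7.69422122  73.        ] 23.67156947224264
time: 5.42
tool_pos: [517.4, -108.1, 242.9]
tcp_rot: [3.141, 0.0, 1.77]
contact_force: [-1.2, -0.1, -2.2]
grip_width: 15.7
```

```bash
python3 -m pendant '[[[0,0,0.001],[0,0,0],0.0],[[0,0,0.002],[0,0,0],0.0],[[0,0,0.002],[0,0,0],0.0]]'
python3 -m pendant '[[[0,0,0.001],[0,0,0],0.0],[[0,0,0.001],[0,0,0],0.0]]'
python3 -m pendant '[[[0,0,0.001],[0,0,0],0.0],[[0,0,0.001],[0,0,0],0.0]]'
```

```text
time: 5.67
tool_pos: [517.4, -108.3, 240.5]
tcp_rot: [-3.141, -0.0, 1.77]
contact_force: [-0.1, -0.2, -3.1]
grip_width: 15.7
time: 5.83
tool_pos: [517.4, -108.4, 239.6]
tcp_rot: [-3.141, -0.0, 1.77]
contact_force: [-0.3, 0.5, -3.4]
grip_width: 16.0
time: 6.0
tool_pos: [517.4, -108.4, 239.0]
tcp_rot: [3.141, 0.0, 1.77]
contact_force: [-1.0, -0.3, 1.7]
grip_width: 15.3
```

Run:
```python
from h import *
snap('side','s2',(290,110,410,210),6)
st(); print(proj('s2',[[517,-108,50],[496,-7,50],[517,-108,42]]))
```

```text
6.05 [ 517.4084 -108.3695  238.9738] [3.1414 0.0002 1.7698] [-1.221   0.6151  2.1631] 15.876046571311212
[[352.4646 155.0034]
 [355.3486 173.6429]
 [352.3361 156.9716]]
```

View pics/s2.png

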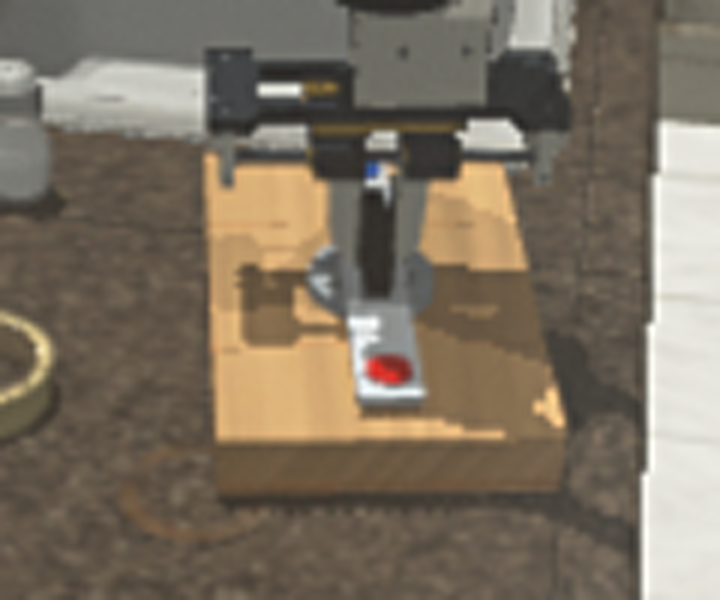

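The side view shows the bar on the disc along the block, red pad at (355,172), and contact was felt gently. Releasing.

```bash
python3 -m pendant '[[[0,0,-0.0005],[0,0,0],0.04],[[0,0,-0.0005],[0,0,0],0.05],[[0,0,-0.0005],[0,0,0],0.05],[[0,0,-0.005],[0,0,0],0.05],[[0,0,-0.02],[0,0,0],0.05],[[0,0,-0.05],[0,0,0],0.05],[[0,0,-0.08],[0,0,0],0.0],[[0,0,-0.08],[0,0,0],0.0],[[0,0,-0.08],[0,0,0],0.0]]'
python3 - <<'E'
from h import *
go(496.7,-8,270,1.770)
snap('wrist','w3'); im=cv2.imread('pics/w3_full.png')
print(proj('w3',[[517,-108,84],[517,-108,50],[497,-10,58],[537,-206,58]]))
hsv=cv2.cvtColor(im,cv2.COLOR_BGR2HSV).astype(int)
m=(hsv[...,1]>150)&((hsv[...,0]<6)|(hsv[...,0]>174))&(hsv[...,2]>60); m[:,:250]=0;m[:,400:]=0
n,l,s,c=cv2.connectedComponentsWithStats(m.astype(np.uint8)); k=1+s[1:,4].argmax(); print(s[k],c[k],ray('w3',c[k],58))
E
```

```text
time: 6.8
tool_pos: [517.8, -108.5, 320.7]
tcp_rot: [3.138, 0.002, 1.77]
contact_force: [-0.3, 0.7, -0.3]
grip_width: 34.2
6.8 [ 517.7744 -108.4689  320.6667] [3.1378 0.0024 1.7698] [-0.2591  0.6858 -0.3411] 34.240488426370305
shift m [ 0.1028 -0.001   0.0504] wz -0.0001720853271929279 q [-0.3514  0.431   1.6375 -0.0001  1.0686 -0.5504]
[[317.6585 209.4419]
 [317.8243 197.5615]
 [317.1948  83.4215]
 [318.2931 293.1698]]
[304  67  30  33 747] [318.1058  82.6934] [497.6211  -9.301   58.    ]
```

View pics/w3.png

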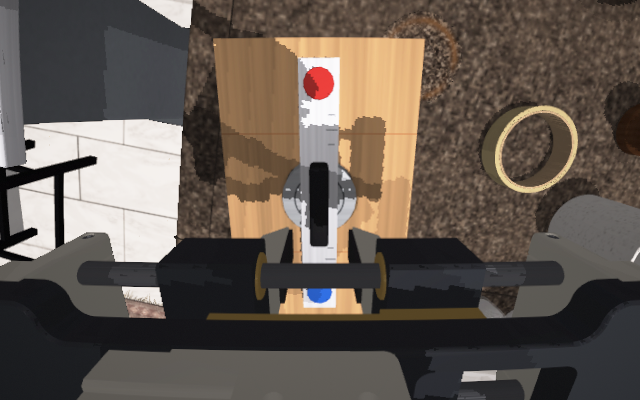

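The wrist view shows the bar centred over the disc and aligned with the block, with red at (318,83) and blue at (319,294). Now to the red end with closed fingers.

```bash
python3 -m pendant '[[[0.04,0,0.02],[0,0,0],0.0],[[0.08,0,0.04],[0,0,0],0.0],[[0.102,0,0.06],[0,0,0],0.0],[[0.102,0,0.074],[0,0,0],0.0],[[0.102,0,0.078],[0,0,0],0.0],[[0.102,0,0.078],[0,0,0],0.0],[[0.102,0,0.078],[0,0,0],0.0]]'
python3 -m pendant '[[[0,0,0.002],[0,0,0],0.0],[[0,0,0.004],[0,0,0],0.0],[[0,0,0.004],[0,0,0],0.0]]'
python3 -m pendant '[[[0,0,0.002],[0,0,0],0.0],[[0,0,0.003],[0,0,0],0.0],[[0,0,0.003],[0,0,0],0.0]]'
```

```text
time: 7.43
tool_pos: [497.6, -9.0, 240.6]
tcp_rot: [-3.141, 0.0, 1.769]
contact_force: [1.2, 0.4, -0.2]
grip_width: 0.5
time: 7.68
tool_pos: [497.4, -9.0, 236.9]
tcp_rot: [3.141, 0.0, 1.769]
contact_force: [0.6, -0.8, -0.3]
grip_width: 0.4
time: 7.93
tool_pos: [497.3, -8.5, 233.7]
tcp_rot: [3.141, 0.0, 1.77]
contact_force: [0.6, -0.4, 1.9]
grip_width: 0.6
```

```bash
python3 -m pendant '[[[0,0,0.001],[0,0,0],0.0],[[0,0,0.002],[0,0,0],0.0],[[0,0,0.002],[0,0,0],0.0]]'
python3 -m pendant '[[[0,0,0.001],[0,0,0],0.0],[[0,0,0.001],[0,0,0],0.0]]'
```

```text
time: 8.18
tool_pos: [497.3, -8.4, 231.7]
tcp_rot: [3.141, 0.0, 1.77]
contact_force: [-0.6, -0.1, 1.4]
grip_width: 0.3
time: 8.35
tool_pos: [497.4, -8.4, 231.3]
tcp_rot: [3.141, 0.0, 1.77]
contact_force: [-1.5, -0.4, 6.9]
grip_width: 0.2
```

```bash
python3 -m pendant '[[[0,0,0],[0,0,0],0.0],[[0,0,0],[0,0,0],0.0],[[0,0,0],[0,0,0],0.0]]'
python3 -m pendant '[[[0,0,-0.03],[0,0,0],0.0],[[0,0,-0.06],[0,0,0],0.0],[[-0.03,0,-0.07],[0,0,0],0.0],[[-0.07,0,-0.07],[0,0,0],0.0],[[-0.11,0,-0.07],[0,0,0],0.0],[[-0.15,0,-0.07],[0,0,0],0.0],[[-0.19,0,-0.06],[0,0,0],0.0],[[-0.2,0,-0.03],[0,0,0],0.0],[[-0.2,0,-0.015],[0,0,0],0.0],[[-0.2,0,-0.015],[0,0,0],0.0]]'
python3 - <<'E'
from h import *
st(); snap('side','s3'); snap('top','t3'); snap('wrist','w4')
cv2.imwrite('pics/s3.png',np.hstack([cv2.resize(cv2.imread('pics/s3_full.png')[120:200,310:400],None,fx=4,fy=4,interpolation=2),cv2.resize(cv2.imread('pics/w4_full.png')[:400,140:590],(360,320))]))
E
```

```text
time: 8.6
tool_pos: [497.3, -8.4, 231.3]
tcp_rot: [3.141, 0.0, 1.77]
contact_force: [-0.3, 0.9, 7.7]
grip_width: 0.0
time: 9.43
tool_pos: [535.4, -205.0, 241.8]
tcp_rot: [-3.136, -0.005, 1.768]
contact_force: [-1.1, 1.3, -0.5]
grip_width: 0.5
9.4333 [ 535.4496 -205.0143  241.7647] [-3.1358 -0.0048  1.7677] [-1.0846  1.2613 -0.4771] 0.4812529772119423
```

View pics/s3.png

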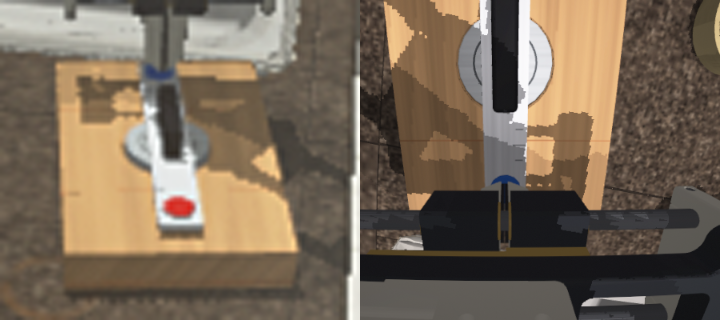

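The bar still lies across the disc and the tool is over the blue pad. Pressing blue.

```bash
python3 -m pendant '[[[0,0,0.003],[0,0,0],0.0],[[0,0,0.006],[0,0,0],0.0],[[0,0,0.009],[0,0,0],0.0],[[0,0,0.011],[0,0,0],0.0],[[0,0,0.013],[0,0,0],0.0],[[0,0,0.013],[0,0,0],0.0]]'
python3 -m pendant '[[[0,0,0.001],[0,0,0],0.0],[[0,0,0.001],[0,0,0],0.0]]'
python3 -m pendant '[[[0,0,0.001],[0,0,0],0.0],[[0,0,0.001],[0,0,0],0.0],[[0,0,0.001],[0,0,0],0.0]]'
```

```text
time: 10.08
tool_pos: [536.9, -204.5, 232.7]
tcp_rot: [3.141, 0.001, 1.77]
contact_force: [0.4, -1.7, 1.2]
grip_width: 0.0
time: 10.25
tool_pos: [536.9, -204.5, 231.8]
tcp_rot: [3.141, 0.0, 1.77]
contact_force: [0.8, -1.0, 2.3]
grip_width: 0.5
time: 10.5
tool_pos: [536.9, -204.5, 231.4]
tcp_rot: [3.141, 0.001, 1.77]
contact_force: [-0.4, -1.6, 6.3]
grip_width: 0.3
```

```bash
python3 -m pendant '[[[0,0,0],[0,0,0],0.0],[[0,0,0],[0,0,0],0.0]]'
python3 -m pendant '[[[0,0,-0.03],[0,0,0],0.0],[[0,0,-0.055],[0,0,0],0.0],[[0.03,0,-0.055],[0,0,0],0.0],[[0.065,0,-0.055],[0,0,0],0.0],[[0.098,0,-0.055],[0,0,0],0.0],[[0.098,0,-0.05],[0,0,0],0.0],[[0.098,0,-0.045],[0,0,0],0.0],[[0.098,0,-0.042],[0,0,0],0.0],[[0.098,0,-0.042],[0,0,0],0.0],[[0.098,0,-0.042],[0,0,0],0.0]]'
```

```text
time: 10.67
tool_pos: [536.9, -204.6, 231.4]
tcp_rot: [3.141, 0.001, 1.77]
contact_force: [-1.1, -0.7, 6.6]
grip_width: 0.3
time: 11.5
tool_pos: [517.6, -109.3, 272.2]
tcp_rot: [-3.141, -0.0, 1.769]
contact_force: [-0.0, -0.3, -0.8]
grip_width: 0.4
```

```bash
python3 -m pendant '[[[0.001,0,0.002],[0,0,0],0.0],[[0.001,0,0.004],[0,0,0],0.0],[[0.001,0,0.006],[0,0,0],0.0],[[0.001,0,0.007],[0,0,0],0.0],[[0.001,0,0.007],[0,0,0],0.0]]'
python3 -m pendant '[[[0,0,0.001],[0,0,0],0.0],[[0,0,0.001],[0,0,0],0.0],[[0,0,0.002],[0,0,0],0.0],[[0,0,0.002],[0,0,0],0.0]]'
python3 -m pendant '[[[0,0,0.001],[0,0,0],0.0],[[0,0,0.001],[0,0,0],0.0]]'
python3 -m pendant '[[[0,0,0.001],[0,0,0],0.0],[[0,0,0.001],[0,0,0],0.0]]'
```

```text
time: 11.92
tool_pos: [517.1, -107.5, 265.4]
tcp_rot: [-3.141, -0.0, 1.77]
contact_force: [-0.2, 0.0, 0.4]
grip_width: 0.6
time: 12.25
tool_pos: [517.2, -107.3, 263.6]
tcp_rot: [-3.142, 0.0, 1.77]
contact_force: [0.7, -1.1, 0.1]
grip_width: 0.5
time: 12.42
tool_pos: [517.3, -107.4, 263.0]
tcp_rot: [3.141, 0.0, 1.77]
contact_force: [-0.3, -0.5, 3.0]
grip_width: 0.2
time: 12.58
tool_pos: [517.3, -107.4, 262.2]
tcp_rot: [3.141, 0.0, 1.77]
contact_force: [-0.8, 0.6, 5.2]
grip_width: 0.4
```

```bash
for i in 1 2 3; do python3 -m pendant '[[[0,0,0.0005],[0,0,0],0.0],[[0,0,0.001],[0,0,0],0.0],[[0,0,0.001],[0,0,0],0.0]]' | sed -n '1,2p;4p'; done
```

```text
time: 12.83
tool_pos: [517.2, -107.3, 261.4]
contact_force: [-2.5, 0.3, 6.2]
time: 13.08
tool_pos: [517.2, -107.4, 260.4]
contact_force: [-2.5, 1.1, 6.9]
time: 13.33
tool_pos: [517.2, -107.4, 259.4]
contact_force: [-1.0, 0.4, 6.8]
```

```bash
for i in 1 2; do python3 -m pendant '[[[0,0,0.0005],[0,0,0],0.0],[[0,0,0.001],[0,0,0],0.0],[[0,0,0.001],[0,0,0],0.0]]' | sed -n '1,2p;4p'; done
```

```text
time: 13.58
tool_pos: [517.3, -107.4, 258.4]
contact_force: [-2.2, 1.1, 6.9]
time: 13.83
tool_pos: [517.2, -107.3, 257.4]
contact_force: [-1.9, 1.7, 7.3]
```

```bash
python3 -m pendant '[[[0,0,0.0005],[0,0,0],0.0],[[0,0,0.001],[0,0,0],0.0],[[0,0,0.001],[0,0,0],0.0]]' | sed -n '1,2p;4p'
```

```text
time: 14.08
tool_pos: [517.2, -107.4, 256.4]
contact_force: [-2.4, 0.6, 7.2]
```

```bash
python3 -m pendant '[[[0,0,0.0005],[0,0,0],0.0],[[0,0,0.001],[0,0,0],0.0],[[0,0,0.001],[0,0,0],0.0]]' | sed -n '1,2p;4p'
```

```text
time: 14.33
tool_pos: [517.2, -107.3, 256.2]
contact_force: [-4.7, 1.9, 13.8]
```

```bash
python3 -m pendant '[[[0,0,0.0005],[0,0,0],0.0],[[0,0,0.0005],[0,0,0],0.0],[[0,0,0.0005],[0,0,0],0.0]]' | sed -n '1,2p;4p'
python3 -m pendant '[[[0,0,-0.005],[0,0,0],0.0],[[0,0,-0.02],[0,0,0],0.0],[[0.03,0,-0.02],[0,0,0],0.0],[[0.065,0,-0.02],[0,0,0],0.0],[[0.1,0,-0.01],[0,0,0],0.0],[[0.1,0,0.01],[0,0,0],0.0],[[0.1,0,0.016],[0,0,0],0.0],[[0.1,0,0.016],[0,0,0],0.0],[[0.1,0,0.016],[0,0,0],0.0]]'
```

```text
time: 14.58
tool_pos: [517.2, -107.3, 256.2]
contact_force: [-6.1, 1.3, 18.3]
time: 15.33
tool_pos: [497.8, -10.0, 238.2]
tcp_rot: [-3.141, 0.0, 1.769]
contact_force: [0.6, -0.2, -0.2]
grip_width: -0.0
```

The bar stopped hard at 256.2, with the force rising to 18 N and no further travel, so the disc is flush. Pressing red again.

```bash
python3 -m pendant '[[[0,0,0.002],[0,0,0],0.0],[[0,0,0.004],[0,0,0],0.0],[[0,0,0.006],[0,0,0],0.0],[[0,0,0.008],[0,0,0],0.0],[[0,0,0.009],[0,0,0],0.0],[[0,0,0.009],[0,0,0],0.0]]'| sed -n '1,2p;4p'
python3 -m pendant '[[[0,0,0.0005],[0,0,0],0.0],[[0,0,0.001],[0,0,0],0.0],[[0,0,0.001],[0,0,0],0.0]]'| sed -n '1,2p;4p'
```

```text
time: 15.83
tool_pos: [497.5, -9.6, 229.3]
contact_force: [0.6, 0.3, -0.5]
time: 16.08
tool_pos: [497.4, -9.5, 229.2]
contact_force: [-2.9, -1.0, 11.1]
```

```bash
python3 -m pendant '[[[0,0,-0.0003],[0,0,0],0.0],[[0,0,-0.0003],[0,0,0],0.0],[[0,0,-0.0003],[0,0,0],0.0],[[0,0,-0.0003],[0,0,0],0.0]]'| sed -n '1,2p;4p'
python3 -m pendant '[[[0,0,-0.03],[0,0,0],0.0],[[0,0,-0.06],[0,0,0],0.0],[[-0.03,0,-0.07],[0,0,0],0.0],[[-0.07,0,-0.07],[0,0,0],0.0],[[-0.11,0,-0.07],[0,0,0],0.0],[[-0.15,0,-0.07],[0,0,0],0.0],[[-0.19,0,-0.06],[0,0,0],0.0],[[-0.198,0,-0.03],[0,0,0],0.0],[[-0.198,0,-0.01],[0,0,0],0.0],[[-0.198,0,-0.01],[0,0,0],0.0]]'
python3 -m pendant '[[[0,0,0.002],[0,0,0],0.0],[[0,0,0.004],[0,0,0],0.0],[[0,0,0.006],[0,0,0],0.0],[[0,0,0.008],[0,0,0],0.0],[[0,0,0.009],[0,0,0],0.0],[[0,0,0.009],[0,0,0],0.0]]'| sed -n '1,2p;4p'
```

```text
time: 16.42
tool_pos: [497.5, -9.5, 229.2]
contact_force: [-3.1, -0.6, 8.2]
time: 17.25
tool_pos: [535.1, -203.9, 234.2]
tcp_rot: [-3.135, -0.005, 1.768]
contact_force: [-1.6, 0.6, -0.9]
grip_width: 0.4
time: 17.75
tool_pos: [536.7, -203.2, 230.0]
contact_force: [-0.6, 0.0, 0.7]
```

```bash
python3 -m pendant '[[[0,0,0.0005],[0,0,0],0.0],[[0,0,0.001],[0,0,0],0.0],[[0,0,0.001],[0,0,0],0.0]]'| sed -n '1,2p;4p'
python3 -m pendant '[[[0,0,0.0005],[0,0,0],0.0],[[0,0,0.0005],[0,0,0],0.0],[[0,0,0.0005],[0,0,0],0.0]]'| sed -n '1,2p;4p'
```

```text
time: 18.0
tool_pos: [536.7, -203.4, 229.3]
contact_force: [-0.7, 0.7, 4.6]
time: 18.25
tool_pos: [536.7, -203.4, 229.3]
contact_force: [-1.1, 3.0, 7.5]
```

```bash
python3 -m pendant '[[[0,0,0],[0,0,0],0.0],[[0,0,0],[0,0,0],0.0],[[0,0,0],[0,0,0],0.0]]'| sed -n '1,2p;4p'
python3 -m pendant '[[[0,0,-0.03],[0,0,0],0.0],[[0,0,-0.07],[0,0,0],0.0],[[0,0,-0.11],[0,0,0],0.0],[[0,0,-0.15],[0,0,0],0.0],[[-0.03,0,-0.15],[0,0,0],0.0],[[-0.03,0,-0.15],[0,0,0],0.0],[[-0.03,0,-0.15],[0,0,0],0.0]]'
python3 - <<'E'
from h import *
snap('side','s4'); snap('wrist','w5'); cv2.imwrite('pics/f.png',np.hstack([cv2.resize(cv2.imread('pics/s4_full.png')[120:200,310:400],None,fx=4,fy=4,interpolation=2),cv2.resize(cv2.imread('pics/w5_full.png')[:400,140:590],(360,320))]))
E
```

```text
time: 18.5
tool_pos: [536.7, -203.3, 229.3]
contact_force: [-2.7, 1.4, 9.1]
time: 19.08
tool_pos: [542.4, -233.6, 378.4]
tcp_rot: [3.141, 0.001, 1.768]
contact_force: [0.2, 0.9, 0.2]
grip_width: 0.2
```

View pics/f.png

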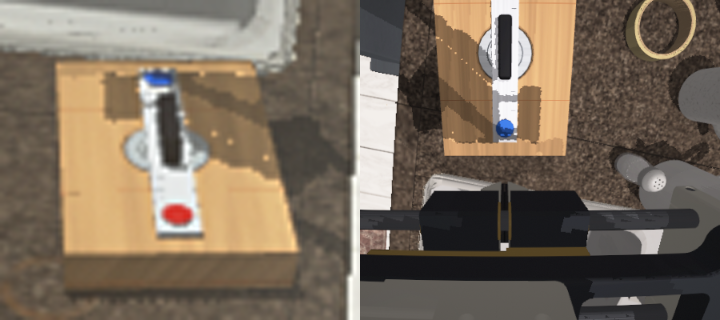

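The bar lies flat over the flush disc, centred and aligned, with the arm clear.

```bash
python3 -c "
from plant import close_job
print(close_job())"
```

```text
the job is handed in; nothing more can be done
None
```

The straightedge now lies level across the flush disc, and I handed the job in with the arm clear after about 19 s of the 72 s.

- **Laying it down:** I set it centred on the disc to within about 2 mm, along the block's length, and let go.
- **First presses:** both ends rocked down and stopped at tool height 231.3–231.4 mm. They were pressed with about 7–8 N at red and 6–7 N at blue.
- **Pressing the middle:** the disc slid at about 7 N. It then stopped dead at tool height 256.2 mm, with the force rising to 18 N and no further travel.
- **Proof presses:** red read 11 N, then 8 N, at 229.2 mm, and blue read 5–9 N at 229.3 mm. The two ends agree to 0.1 mm, so there was no rocking.

The first red proof press overshot your 8 N slightly, to about 11 N. The highest pressing force I measured was 18 N, against the 30 N limit. The final pictures showed the bar centred and flat, and none of the other things were touched. No check failed or disagreed.

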